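Wind the length stop to the green flag

ROBOT

A 6-joint arm with a two-finger parallel gripper is mounted at the origin on the work surface. World frame = base frame: x ahead of the robot, y to its left, z up, the work surface at z = 0. Lengths are in m, angles in degrees, forces in N, time in s.
With the tool pointing down it reaches from about 0.375 to 0.9 m from the base axis. Payload 3.1 kg.
Tool frame: the origin (TCP) lies on the centre line of the jaws, within the pads' length; the fingertips stand 22 mm ahead of it and the grasp point (between the pads) lies 3 mm ahead of it; y points along the fingers, z is the direction in which the jaws open and shut, and the axes are right-handed (so a half turn about y gives the same grasp; the last joint's range is limited). The gripper opens to 87 mm and grips with 3 to 60 N. Pads are 19 mm wide; open, the fingers measure 117 mm over their backs; the gripper's body (75 mm by 190 mm) begins 51 mm behind the grasp point.
Start: joints at [-84.712, 30.224, 82.088, -0, 67.689, -10.227], TCP at [0.167, -0.602, 0.245] pointing down, gripper open.
Joint ranges: [-176.69, 176.69], [-43.24, 126.21], [12.49, 139.97], [-82, 262], [0, 151.66], [-163.58, 163.58]. Speed limits (degrees/s): [159.86, 159.86, 180, 180, 180, 180].

INTERFACE

Orientations are given as a 3x3 rotation matrix whose columns are the frame's x, y, z axes.
In Python, from rig import bot gives the robot as it stands.
- The arm moves only by the tool jog_arm, never from a script. Its argument "motion" is one flat list of numbers, 6 for each row, row after row: the shift along the tool's x, y, z in mm, then the turn, a rotation vector about the tool's x, y, z in degrees. A call has 1 to 20 rows; each row is the pose to reach, as a shift and turn from the pose commanded when the call began, along the tool's axes at that moment; what a row does not reach only later rows make up. A row lasts 1/8 s, in which the tool goes at most 62.5 mm and 10.7 degrees, less where a joint would pass 70% of its speed; a pose out of reach is approached as far as the arm can. A call with a gripper value outside its range is refused whole. "gripper" is the opening, from 0 (shut) to 1 (fully open), set as the call begins (left out, the last holds). The fingers move at their own pace and stop on an object; the grip force is fixed at half the most. Time passes only in rows, so rows that repeat a pose let the fingers close. It gives the time, the measured TCP pose, the force and the opening at its end, in the units of the state.
- bot.read_state(): the state, without advancing time (a new reading comes with each control period).
- bot.capture(name): name is "side" or "top"; returns (picture, depth): 480x640x3 uint8, red, green, blue; 480x640 float32, m along the optical axis (not along the pixel's ray), 0 where there is no reading.
- bot.get_calibration(name): a dict with "mtx" (3x3 intrinsics, pixels), "pose" (4x4, takes a point from camera to world coordinates). Camera axes: x right, y up, looking along -z (the intrinsics and any distortion apply to the point x, -y, -z); pixel columns grow to the right and rows downward; lengths in m; the calibration is good to about 2 mm. A picture is of the moment at which its call begins. get_calibration takes no time and is no camera call.
- bot.hand_in(): hands the job in, once; it reports no verdict.
The state is a dict: "time_s": time; "joint_positions": joint angles; "qvel": joint speeds; "tau": joint torques, N m; "position": TCP position; "tcp_rot": TCP orientation; "force": force on the tool from outside, world axes, zero at the start; "moment": the same for the moment, N m; "opening": opening from 0.0 (shut) to 1.0 (fully open).
Only numpy, scipy, OpenCV 4.12 (cv2) and the standard library are available. Lean on these libraries where they do the work, as an engineer would, in place of code of your own. Each camera call takes 0.05 s, during which the arm holds its last target.

TASK

Put the loose hand crank fully down on the square shaft end of the length gauge and, with the crank, wind the yellow stop along its rail until its pointer lines up with the white line of the green flag (not the red one). Hold the crank gently, never squeezing it with more than about 75 N of grip, and do not let it ride up off the shaft while you wind. Leave the crank fully down on the shaft, and do not push the stop by hand or disturb the parts lying around.

Things in the scene. Friction and masses are not known exactly. Their poses are not given: they have to be found in the camera images.
- crank: Loose hand crank (0.4 kg) lying flat, grip up. Dark hub block 36 x 36 x 40 mm high, 20 mm square hole right through, sides parallel to x and y. Origin: centre of the hub's underside; z up; x along the arm to the grip. Arm: bar 20 mm wide (y), 14 mm thick, flush with the underside, ending 89 mm from the origin. Hub faces +y and -y are free to grasp. A grip over 75 N harms it.
- grip_mid (a point): Middle of the crank's upright orange grip, which turns freely about its own vertical axis: a cylinder 26 mm in diameter, from 16 to 71 mm above the crank's underside. This point is 50 mm above the underside and 75 mm from the hub's axis. more than about 75 N of squeeze harms it.
- shaft_seat (a point): Foot of the upright square shaft on the blue gearbox: centre of the round shoulder (62 mm above the table) on which the hub's underside rests when fully down. The steel shaft is 18 x 18 mm up to 36 mm above this point, then tapers to 11 mm square at 44 mm. x and y are square to its flats and turn with it. The crank fits in any of four positions.
- shaft (a joint): Angle of the square shaft, rad, growing counterclockwise seen from above; stiff to turn (about 0.15 N m), no spring, stays where left. One full counterclockwise turn moves the stop 22 mm towards +y of the gauge, clockwise towards -y. Limits -33 to 33.
- gauge: Length gauge fixed on the table. Origin on the shaft's axis at table height; x from gearbox to rail, y along the rail. Base plate 210 x 270 x 12 mm (x -45 to 165); blue gearbox 80 x 80 mm, 50 mm high, round the origin; rail at x = 100 mm, end blocks 46 mm high; white scale strip at x = 145 mm, its top 30 mm high.
- pointer (a point): Tip of the black pointer on the yellow stop; at gauge x = 128 mm, 53 mm above the table; it moves along gauge y only.
- stop: Yellow stop block 50 x 30 x 24 mm, its top 57 mm above the table, that slides along the rail as the shaft turns; origin under its centre, axes as the gauge. Not to be pushed by hand.
- green_flag: Green clip 26 x 14 mm, 22 mm high, standing on the scale strip (its top 52 mm above the table) with a white line across its middle: the mark to wind to. Origin at the centre of its underside, on the line; axes parallel to the gauge's. May be at either end of the scale.
- red_flag: Red clip of the same shape towards the other end of the scale; not the one to wind to.
- roller_a: Bystander close to the crank's hub: rusty flanged roller standing upright, 60 mm across, 45 mm high; origin under its centre.
- channel: Bystander close beside the crank: bright U channel 130 x 28 x 25 mm, lying along its x, open side up; origin under its centre.
- green_box: Bystander: green steel box with lid, 124 (x) x 89 x 60 mm; origin under its centre.
- brass_block: Bystander beside the gearbox: brass block 45 x 55 x 36 mm; origin under its centre.
- roller_b: Bystander beside the gearbox: dark flanged roller standing upright, 52 mm across, 40 mm high; origin under its centre.
- oil_bottle: Bystander beyond the rail: white bottle, 56 mm across, 150 mm high; origin under its centre.
- grey_bin: Bystander beyond the rail: grey open bin 90 x 120 x 55 mm; origin under its centre.

How it is judged:
By the outcome, as a careful person would: the job done as asked, in the order asked, and still so for the second after the job is handed in, with the robot touching nothing.
It also fails if it takes over 72 s, if anything falls off the work surface, if the arm or the gripper's body presses on something with over 40 N, if the wrist force passes 120 N, or if a joint passes its speed limit or range.

## Working session

There is one attempt and no reset: what is moved stays moved. The work goes in short steps, Python scripts to look and compute and a tool call to move; the robot and the scene stay as the last step left them, time stands still between calls to the robot, and variables do not carry over. Pictures are saved under pics/ and viewed, and the job is handed in when it is done.

Besides the shell and the picture viewer there is one more tool, called after "Request:" as a command line: name --argument value ..., lists and objects as JSON in quotes. jog_arm: Moves the arm, as the interface text tells. Its arguments: {"type":"object","properties":{"motion":{"type":"array","items":{"type":"number"}},"gripper":{"type":"number"}},"required":["motion"]}

```bash
ls; mkdir -p pics; python3 - <<'E'
from rig import bot
import cv2,numpy as np
print(bot.read_state())
for n in("side","top"):
    p,d=bot.capture(n); cv2.imwrite(f"pics/{n}0.png",p[:,:,::-1]); np.savez(f"{n}0.npz",p=p,d=d)
    c=bot.get_calibration(n); print(n,c, (d>0).mean())
E
```

```text
pics
{'time_s': 0.0, 'joint_positions': array([-8.47094259e+01,  3.02788475e+01,  8.21560224e+01, -8.41080495e-04,
        6.76891331e+01, -1.02270764e+01]), 'qvel': array([ 0.01275851,  0.09423841, -0.02112855, -0.01146301, -0.07014363,
       -0.01884599]), 'tau': array([ 9.57114789e-04, -4.40029299e+01, -1.76596963e+01,  6.32543396e-02,
        5.80909266e-02, -1.62031561e-04]), 'position': array([ 0.16717244, -0.60151887,  0.24357488]), 'tcp_rot': array([[-9.63546627e-01, -2.13082251e-04,  2.67540375e-01],
       [-2.67540203e-01,  2.15378769e-03, -9.63544291e-01],
       [-3.70910979e-04, -9.99997658e-01, -2.13228293e-03]]), 'force': array([ 0.30331946, -0.22347683,  0.55351589]), 'moment': array([ 0.0973095 , -0.00794587,  0.02199655]), 'opening': 1.0046338836301467}
side {'mtx': array([[608.19442082,   0.        , 308.94232544],
       [  0.        , 608.19442082, 237.94838146],
       [  0.        ,   0.        ,   1.        ]]), 'pose': array([[ 0.99800125,  0.01855539, -0.06040865,  0.50773958],
       [-0.05984108,  0.5847339 , -0.80901502, -0.99806781],
       [ 0.0203114 ,  0.81101292,  0.58467554,  0.80312618],
       [ 0.        ,  0.        ,  0.        ,  1.        ]])} 0.9959798177083333
top {'mtx': array([[532.98600533,   0.        , 328.49691891],
       [  0.        , 532.98600533, 237.89787346],
       [  0.        ,   0.        ,   1.        ]]), 'pose': array([[ 0.01562655,  0.98755202, -0.15651457,  0.36150339],
       [-0.99985717,  0.01442559, -0.00880622, -0.01916352],
       [-0.00643878,  0.15662983,  0.98763639,  1.42903693],
       [ 0.        ,  0.        ,  0.        ,  1.        ]])} 0.9959602864583333
```

View pics/side0.png

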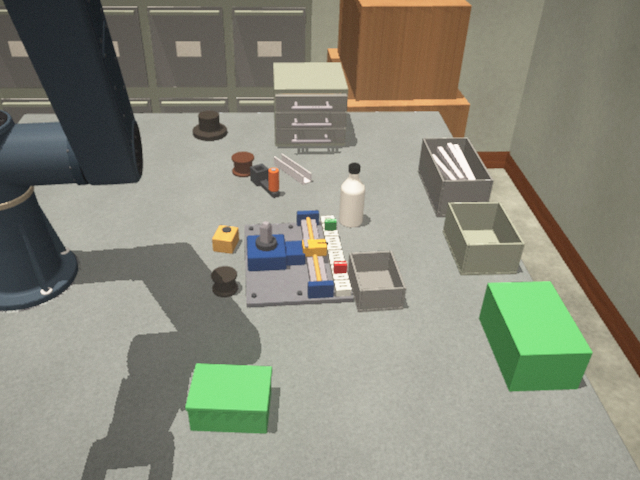

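View pics/top0.png

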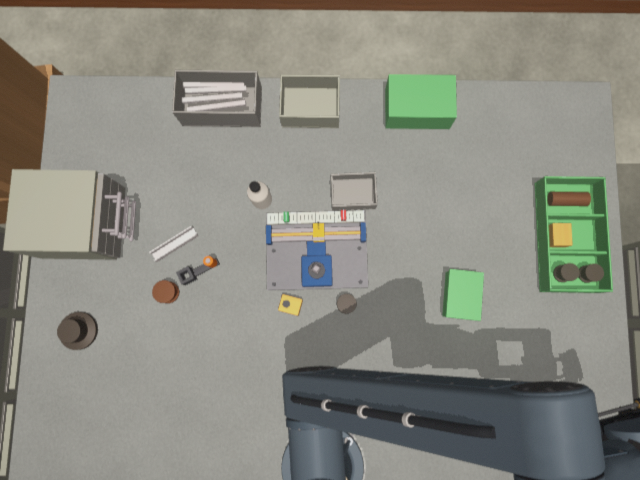

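The side view shows the hub near (259,172), grip (274,180), shaft (265,235), green flag (330,224) and red flag (340,267). In the top view the crank is at (187,275)→(209,261) and the shaft at (317,268). I'll enlarge both.

```bash
cat > h.py <<'E'
import numpy as np,cv2
from rig import bot
def cal(n):
    c=bot.get_calibration(n); return c['mtx'],c['pose']
def ray(n,u,v):
    K,T=cal(n); d=np.array([(u-K[0,2])/K[0,0],-(v-K[1,2])/K[1,1],-1.]); return T[:3,3],T[:3,:3]@d
def onz(n,u,v,z):
    o,d=ray(n,u,v); return o+d*(z-o[2])/d[2]
def proj(n,P):
    K,T=cal(n); q=T[:3,:3].T@(np.asarray(P)-T[:3,3]); return np.array([K[0,0]*q[0]/-q[2]+K[0,2],K[1,1]*-q[1]/-q[2]+K[1,2]])
def tri(u1,v1,u2,v2):
    o1,d1=ray("side",u1,v1);o2,d2=ray("top",u2,v2)
    s=np.linalg.lstsq(np.c_[d1,-d2],o2-o1,rcond=None)[0]
    a=o1+d1*s[0];b=o2+d2*s[1]; return (a+b)/2,np.linalg.norm(a-b)
def cloud(n,d):
    K,T=cal(n); v,u=np.mgrid[:480,:640]; z=d
    P=np.stack([(u-K[0,2])/K[0,0]*z,-(v-K[1,2])/K[1,1]*z,-z],-1); return P@T[:3,:3].T+T[:3,3]
def crop(p,box,s,f):
    x0,y0,x1,y1=box; cv2.imwrite(f,cv2.resize(p[y0:y1,x0:x1,::-1],None,fx=s,fy=s,interpolation=cv2.INTER_NEAREST))
E
python3 - <<'E'
from h import *
s=np.load("side0.npz");t=np.load("top0.npz")
crop(s['p'],(205,145,365,265),5,"pics/s1.png"); crop(t['p'],(255,200,375,290),6,"pics/t1.png"); crop(t['p'],(140,215,230,315),6,"pics/t2.png")
E
```

```text
(no output)
```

View pics/s1.png

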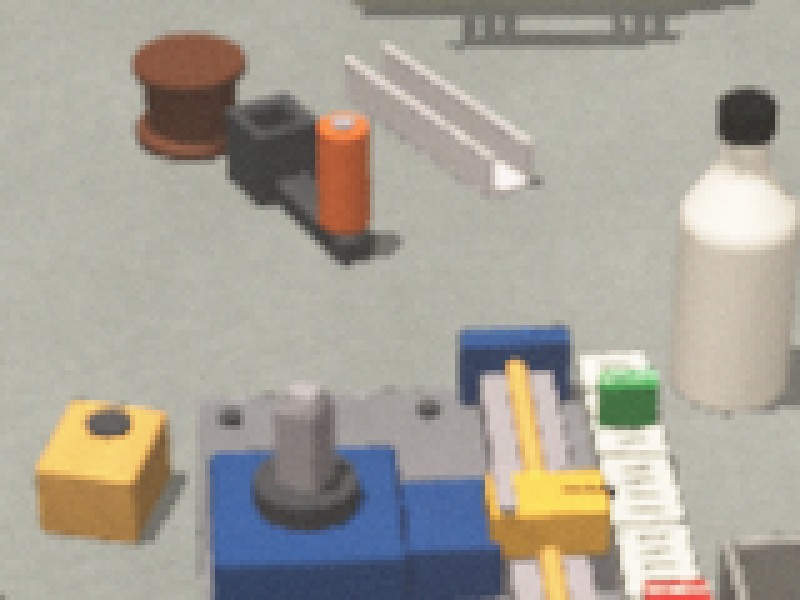

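View pics/t1.png

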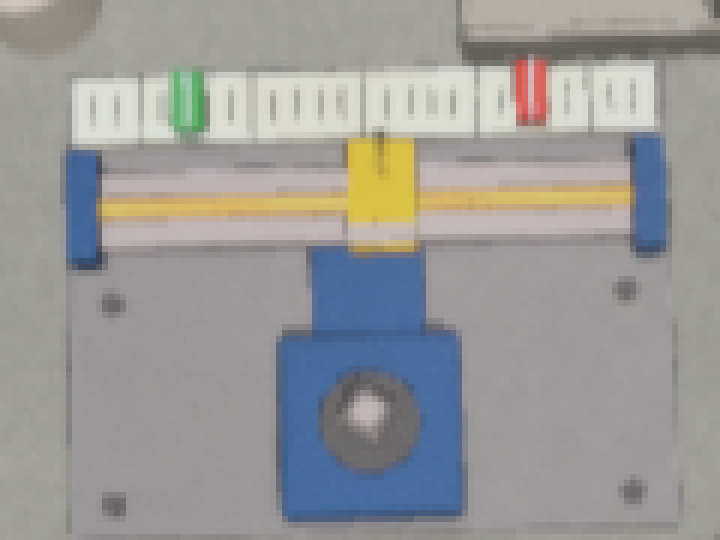

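View pics/t2.png

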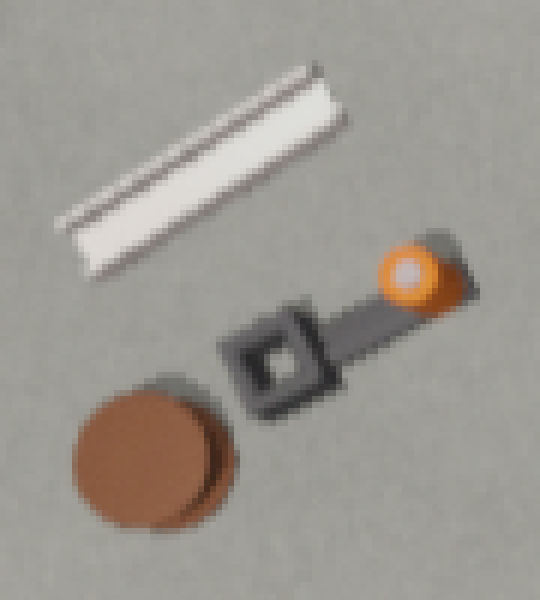

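The close-ups show the shaft as two visible faces in the side view: left face about u 260–268.6, right face to 271.6. Its yaw is therefore roughly -17°, pending a measurement. The stop's pointer is between the flags, and the green flag is on the +y side.

```bash
python3 - <<'E'
from h import *
S=np.load("side0.npz");T=np.load("top0.npz")
np.set_printoptions(precision=4,suppress=True)
hs={k:cv2.cvtColor(v['p'],cv2.COLOR_RGB2HSV) for k,v in(("side",S),("top",T))}
C={"side":cloud("side",S['d']),"top":cloud("top",T['d'])}
tb=C["top"][300:340,440:460]; print("table z",C["top"][330:340,200:260,2].mean(),C["top"][330:340,200:260,2].std(), C["side"][300:340,300:350,2].mean())
def blobs(n,lo,hi,box,name,mn=12):
    m=cv2.inRange(hs[n],lo,hi); b=np.zeros_like(m); x0,y0,x1,y1=box; b[y0:y1,x0:x1]=m[y0:y1,x0:x1]
    k,l,st,ce=cv2.connectedComponentsWithStats(b)
    for i in range(1,k):
        if st[i,4]>=mn:
            P=C[n][l==i]; print(n,name,st[i],ce[i],"med",np.median(P,0),"zmax",np.percentile(P[:,2],95))
    return l
blobs("side",(0,150,120),(18,255,255),(205,145,365,210),"orange")
blobs("top",(0,150,120),(20,255,255),(190,240,230,290),"orange")
for n,b in(("side",(290,200,365,300)),("top",(255,200,375,240))):
    blobs(n,(50,120,60),(80,255,255),b,"green"); blobs(n,(0,150,120),(8,255,255),b,"red"); blobs(n,(20,130,120),(32,255,255),b,"yellow")
blobs("top",(100,120,60),(125,255,255),(255,200,375,290),"blue")
# sizes
for n,(u,v) in dict(side=(264,230),top=(316,268)).items(): print(n,C[n][v,u])
print("shaft face rows side")
for v in range(224,240): print(v,S['p'][v,256:278].sum(1)//3, C["side"][v,262:272,2].round(3)[::3])
E
```

```text
table z 0.003363602841917055 0.05833380672934412 0.004490175053289965
side orange [268 169  11  23 191] [272.9948 179.9424] med [0.5123 0.2909 0.0498] zmax 0.07289570157015018
top orange [204 256  12  11  71] [209.9577 261.8873] med [0.5093 0.296  0.0688] zmax 0.07518693509129504
side red [334 264  13   9 109] [339.8899 267.8807] med [ 0.6422 -0.052   0.0435] zmax 0.054717021080859116
side yellow [307 218  20  30 196] [314.4439 238.8673] med [0.5932 0.0226 0.0552] zmax 0.05837165999384736
side yellow [314 255   7  25  79] [316.6203 267.3291] med [ 0.5962 -0.0414  0.0382] zmax 0.04113261079812429
top yellow [312 223  24  14 167] [318.8623 229.8204] med [0.5995 0.0205 0.055 ] zmax 0.06103941297939495
top yellow [276 234  25   1  25] [288. 234.] med [0.5911 0.1013 0.0376] zmax 0.04172829234786195
top blue [361 223   4  18  66] [362.5909 231.4394] med [ 0.5998 -0.0971  0.0471] zmax 0.051861664711758904
top blue [266 226   5  18  78] [268.2051 233.9872] med [0.5911 0.1522 0.0464] zmax 0.05090037757378396
top blue [302 242  30  44 837] [316.1063 264.9295] med [0.5132 0.0249 0.0494] zmax 0.
[... 1329 characters left out ...]
126 127 126 128 127 128 117 101  97 102 112 131 140
 140 139 141 142] [0.085 0.083 0.084 0.072]
235 [120 124 125 123 125 126 126 126 129 128 127 118 105 101  98 104 111 117
 114 113 113 115] [0.081 0.08  0.079 0.074]
236 [109 114 108 113 121 125 127 125 126 125 127 115 104 102  99 102 103 105
 108 109 111 113] [0.078 0.079 0.079 0.071]
237 [110 106 103 109 118 126 129 127 127 125 125 111 102 101  98  95  90  84
 101 105 109 114] [0.073 0.077 0.076 0.067]
238 [108 104  97 103 118 127 124 125 126 126 127 115 103 100  98  93  75  69
  78  97 110 114] [0.075 0.075 0.073 0.065]
239 [106 100 102 102 117 124 127 127 127 127 128 116 104 101 101  92  76  73
  83  97 112 115] [0.07  0.071 0.072 0.063]
```

The depth noise is about 2 mm, which is usable. Next I'll work out the shaft yaw and centre, the gauge frame and the crank pose.

```bash
python3 - <<'E'
from h import *
from scipy.optimize import least_squares
np.set_printoptions(precision=4,suppress=True)
S=np.load("side0.npz");T=np.load("top0.npz")
Ct,Cs=cloud("top",T['d']),cloud("side",S['d'])
# shaft yaw
o=ray("side",265,233)[0]
az=[np.arctan2(*(ray("side",u,233)[1][[1,0]])) for u in(259.44,267.09,271.38)]
def res(p):
    r=[]
    for a,k in zip(az,(225,-45,45) if 0 else (180+45,-45,45)):
        q=np.array([p[0],p[1]])+.009*2**.5*np.array([np.cos(p[2]+np.radians(k)),np.sin(p[2]+np.radians(k))])-o[:2]
        r.append(1e3*((np.arctan2(q[1],q[0])-a)))
    return r+[0.05*(p[1]-.02)/.001]
s=least_squares(res,[.49,.02,-.4]);print("shaft",s.x[:2],np.degrees(s.x[2]),s.fun)
print("shoulder top view",onz("top",316,269.7,.062),"gearbox",onz("top",316.25,270.2,.05))
# gearbox by blue mask minAreaRect  (z~.05 rows>=255)
h=cv2.cvtColor(T['p'],cv2.COLOR_RGB2HSV);m=cv2.inRange(h,(100,120,60),(125,255,255));m[:255]=0;m[:, :290]=0;m[:,345:]=0
cs=max(cv2.findContours(m,cv2.RETR_EXTERNAL,cv2.CHAIN_APPROX_NONE)[0],key=len)
W=np.array([onz("top",u,v,.05)[:2] for u,v in cs[:,0]],np.float32)*1000
print("gearbox rect",cv2.minAreaRect(W))
# end blocks
for b in((258,220,275,250),(355,218,372,246)):
    m=cv2.inRange(h,(100,120,60),(125,255,255));k=np.zeros_like(m);k[b[1]:b[3],b[0]:b[2]]=m[b[1]:b[3],b[0]:b[2]]
    c=max(cv2.findContours(k,cv2.RETR_EXTERNAL,cv2.CHAIN_APPROX_NONE)[0],key=len)
    print("end",cv2.minAreaRect(np.array([onz("top",u,v,.046)[:2] for u,v in c[:,0]],np.float32)*1000))
# hub
dark=(T['p'].max(2)<95)
reg=np.zeros((480,640),bool);reg[262:290,172:204]=1
z=Ct[...,2]
m=reg&(z>.034)&(z<.048); print("hub top n",m.sum(),Ct[m].mean(0), cv2.minAreaRect((Ct[m][:,:2]*1000).astype(np.float32)))
reg=np.zeros((480,640),bool);reg[250:272,198:222]=1
m=reg&(z>.06); print("grip top",m.sum(),Ct[m].mean(0),"dot",onz("top",207.5,260,.071))
crop(T['p'],(170,245,230,290),13,"pics/t3.png"); crop(S['p'],(240,155,300,200),13,"pics/s3.png")
E
```

```text
shaft [0.4942 0.0208] -28.74785940877337 [ 0.0946 -0.0403 -0.0542  0.0379]
shoulder top view [0.4948 0.0239 0.062 ] gearbox [0.4947 0.0236 0.05  ]
gearbox rect ((495.38604736328125, 23.035499572753906), (78.52473449707031, 75.12029266357422), 1.341687560081482)
end ((587.4644775390625, 152.53799438476562), (45.54938888549805, 10.560935974121094), 1.8811852931976318)
end ((599.0858154296875, -96.03785705566406), (45.401546478271484, 7.9081244468688965), 0.3483108580112457)
hub top n 163 [0.477 0.37  0.041] ((472.692626953125, 379.1885986328125), (37.779075622558594, 64.36045837402344), 31.324251174926758)
grip top 87 [0.5119 0.2971 0.0868] dot [0.5147 0.3026 0.071 ]
```

View pics/t3.png

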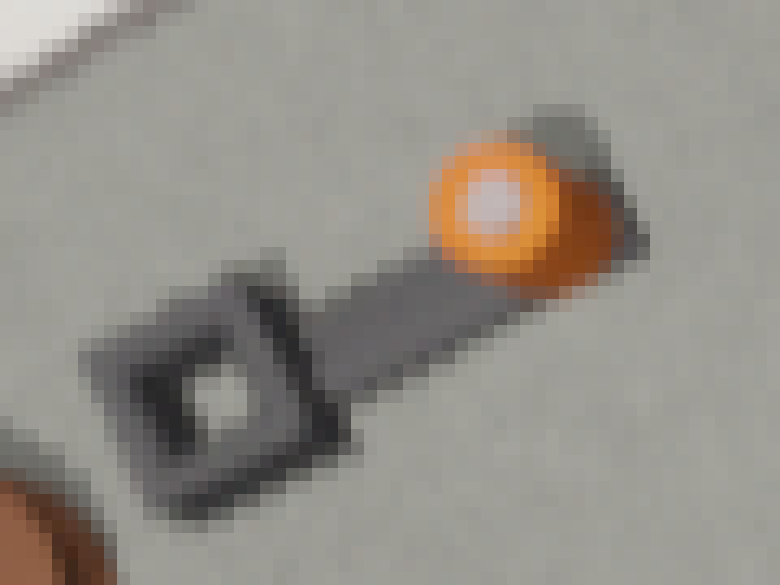

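View pics/s3.png

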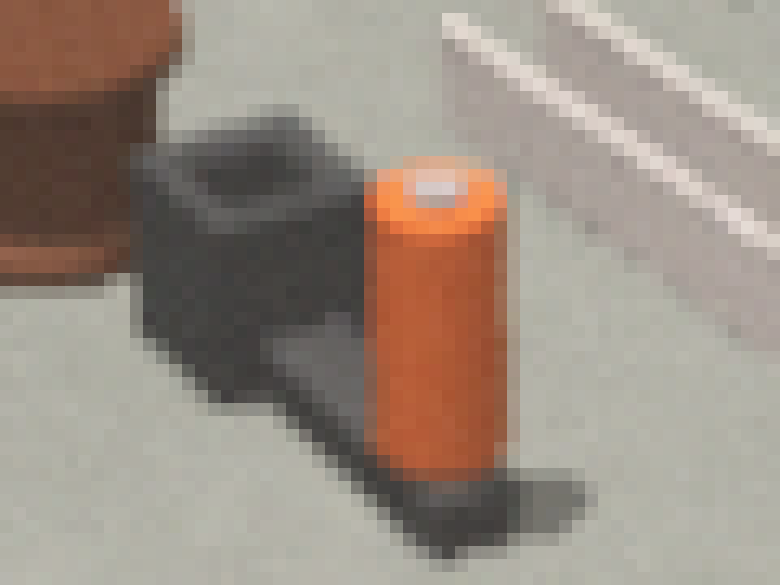

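In the top view the hub's top-face centre is at about (184.9,274.6) and the grip dot at (207.6,260.0). In the side view they are at (259.1,167.5) and (273.1,169). I'll triangulate these and check the heights and the 75 mm spacing.

```bash
python3 - <<'E'
from h import *
np.set_printoptions(precision=4,suppress=True)
hb=tri(259.1,167.5,184.9,274.65); gr=tri(273.1,169,207.6,260.0)
print("hub tri",hb,"grip",gr)
H=onz("top",184.9,274.65,.04);G=onz("top",207.6,260,.071)
Hs=onz("side",259.1,167.5,.04);Gs=onz("side",273.1,169,.071)
for a,b in((H,G),(Hs,Gs)):
    d=b-a; print(a,b,np.hypot(d[0],d[1]),np.degrees(np.arctan2(d[1],d[0])))
f=lambda n,x,y,x0,y0,z:onz(n,x/13-.5+x0,y/13-.5+y0,z)
for n,cs,x0,y0 in(("top",[(90,345),(235,285),(310,430),(165,500)],170,245),("side",[(140,155),(290,115),(375,180),(215,225)],240,155)):
    c=[f(n,x,y,x0,y0,.04) for x,y in cs]
    for i in range(4):
        d=c[(i+1)%4]-c[i]; print(n,np.linalg.norm(d),np.degrees(np.arctan2(d[1],d[0]))%90)
# same for shaft seat
print("shoulder side", onz("side",(307/5-.5+205),(490/5-.5+145),.062))
bl=onz("top",316,269.7,.062)
print("bottle top",onz("top",254.5,186.5,.15))
print("brass,rollerb",onz("top",289,303,.036),onz("top",346,302,.04), "stop/pointer",onz("top",318,222,.053),"green",onz("top",286.3,216.5,.052))
E
```

```text
hub tri (array([0.4784, 0.3668, 0.0409]), np.float64(0.0008165499489884079)) grip (array([0.5139, 0.3019, 0.0726]), np.float64(0.0013633380474886386))
[0.4789 0.3671 0.04  ] [0.5148 0.3023 0.071 ] 0.0740792043780526 -61.01908382064591
[0.4779 0.3683 0.04  ] [0.5132 0.3046 0.071 ] 0.07286531829713856 -61.03848212561656
top 0.031193228101254186 23.741513116590824
top 0.03350177192744376 30.029042680526715
top 0.03184536151460758 27.055121849432183
top 0.03527481099112608 28.734587112222382
side 0.03319580283684223 27.861361955058285
side 0.03137419898762348 32.084445169995824
side 0.03537201412348943 28.68539066470464
side 0.03179801663304845 28.109736476250106
shoulder side [0.4948 0.0143 0.062 ]
bottle top [0.69  0.177 0.15 ]
brass,rollerb [0.4096 0.0932 0.036 ] [ 0.4143 -0.0547  0.04  ] stop/pointer [0.6214 0.0213 0.053 ] green [0.6352 0.1051 0.052 ]
```

The crank checks out. Triangulated heights are 0.041 and 0.073 m, against 0.040 and 0.071 expected, and the spacing is 74 mm against 75. Its origin is (0.478, 0.367) with yaw -61°. The shaft is at (0.4947, 0.023) with yaw -28.7° (mod 90). Next is a helper for turning world targets into tool rows.

```bash
cat >> h.py <<'E'
def rows(p0,az0,tg):
    """p0 m, az0 deg of tool z; tg list of (x,y,z,az)"""
    a=np.radians(az0);X=np.array([np.sin(a),-np.cos(a),0]);Z=np.array([np.cos(a),np.sin(a),0]);out=[]
    for x,y,z,az in tg:
        d=(np.array([x,y,z])-p0)*1000
        out.append([round(d@X),round(-d[2]),round(d@Z),0,round(-(az-az0),1),0])
    return out
def topos(p0,az0,r):
    a=np.radians(az0);X=np.array([np.sin(a),-np.cos(a),0]);Z=np.array([np.cos(a),np.sin(a),0])
    return np.asarray(p0)+(r[0]*X+r[2]*Z+np.array([0,0,-r[1]]))/1000, az0-r[4]
E
python3 - <<'E'
from h import *
p0=np.array([.167,-.602,.245]);az0=-74.485
print(onz("top",163.7,291.2,.045),"channel",onz("top",174,243,.025))
r=rows(p0,az0,[(.45,-.25,.25,-20),(.50,0,.25,20),(.478,.367,.13,29.)]);print(r)
for x in r: print(topos(p0,az0,x))
E
```

```text
[0.43465246 0.41833197 0.045     ] channel [0.56420315 0.40534183 0.025     ]
[[-367, -5, -263, 0, -54.5, 0], [-482, -5, -491, 0, -94.5, 0], [-559, 115, -851, 0, -103.5, 0]]
(array([ 0.45027665, -0.25041453,  0.25      ]), -19.985)
(array([5.00098234e-01, 3.86753394e-05, 2.50000000e-01]), 20.015)
(array([0.47799576, 0.36751722, 0.13      ]), 29.015)
```

Request:
jog_arm --motion '[-367,-5,-263,0,-54.5,0,-367,-5,-263,0,-54.5,0,-367,-5,-263,0,-54.5,0,-367,-5,-263,0,-54.5,0,-367,-5,-263,0,-54.5,0,-367,-5,-263,0,-54.5,0,-367,-5,-263,0,-54.5,0,-367,-5,-263,0,-54.5,0,-482,-5,-491,0,-94.5,0,-482,-5,-491,0,-94.5,0,-482,-5,-491,0,-94.5,0,-482,-5,-491,0,-94.5,0,-482,-5,-491,0,-94.5,0,-559,115,-851,0,-103.5,0,-559,115,-851,0,-103.5,0,-559,115,-851,0,-103.5,0,-559,115,-851,0,-103.5,0,-559,115,-851,0,-103.5,0,-559,115,-851,0,-103.5,0,-559,115,-851,0,-103.5,0]' --gripper 0.75

```text
time_s: 2.6
position: [0.4781, 0.3687, 0.1278]
tcp_rot: [[0.487, -0.001, 0.874], [-0.874, -0.001, 0.487], [0.0, -1.0, -0.002]]
force: [-0.3, -0.3, 0.3]
opening: 0.751
```

```bash
python3 - <<'E'
from h import *
for n in("side","top"):
    p,d=bot.capture(n); 
    crop(p,(215,115,315,190) if n=="side" else (140,215,240,290),8,f"pics/{n}1.png"); 
s=bot.read_state();print(s['position'],s['time_s'])
for n in("side","top"): print(n,proj(n,[.478,.3675,.108]), proj(n,[.478,.3675,.15]))
E
```

```text
[0.47846812 0.36686545 0.12861989] 2.7
side [258.36682176 143.58558984] [257.87982276 128.07285447]
top [177.28935642 272.57299065] [172.29556313 270.96357706]
```

View pics/side1.png

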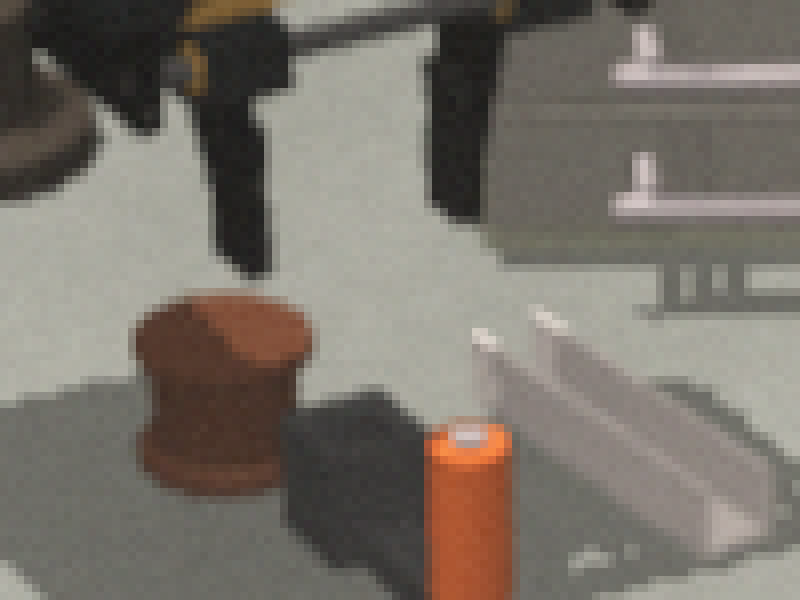

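View pics/top1.png

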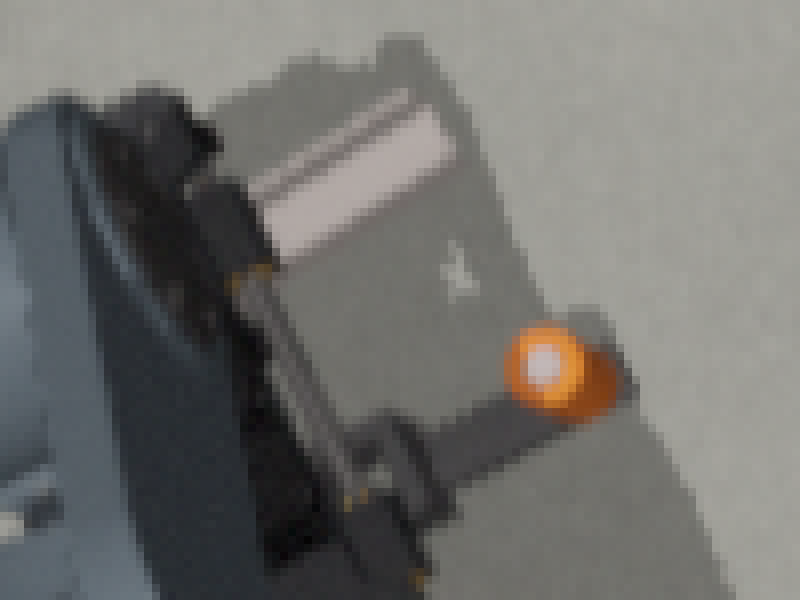

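The finger tips straddle the hub axis: the tip midpoint in the side view is near (258,146), against (258.4,143.6) predicted. Now I'll descend and close.

Request:
jog_arm --motion '[0,35,0,0,0,0,0,70,0,0,0,0,0,90,0,0,0,0,0,95,0,0,0,0,0,95,0,0,0,0]'

```text
time_s: 3.32
position: [0.479, 0.3669, 0.0351]
tcp_rot: [[0.484, 0.001, 0.875], [-0.875, 0.0, 0.484], [0.0, -1.0, 0.001]]
force: [0.0, 0.5, 0.4]
opening: 0.753
```

Request:
jog_arm --motion '[0,0,0,0,0,0,0,0,0,0,0,0,0,0,0,0,0,0,0,0,0,0,0,0,0,0,0,0,0,0]' --gripper 0

```text
time_s: 3.95
position: [0.4782, 0.3675, 0.0349]
tcp_rot: [[0.485, 0.0, 0.874], [-0.874, 0.0, 0.485], [-0.0, -1.0, 0.0]]
force: [-0.3, -0.3, 3.4]
opening: 0.414
```

Opening 0.414 × 87 = 36 mm, so the hub is held. Lift and carry it above the shaft.

```bash
python3 - <<'E'
from h import *
p0=np.array([.478,.3675,.035]);az0=29.0
r=rows(p0,az0,[(.478,.3675,.165,29),(.4947,.023,.165,61.3)]);print(r)
for x in r: print(topos(p0,az0,x))
E
```

```text
[[0, -130, 0, 0, -0.0, 0], [309, -130, -152, 0, -32.3, 0]]
(array([0.478 , 0.3675, 0.165 ]), 29.0)
(array([0.49486398, 0.02355145, 0.165     ]), 61.3)
```

Request:
jog_arm --motion '[0,-30,0,0,0,0,0,-80,0,0,0,0,0,-130,0,0,0,0,40,-130,-20,0,-3,0,90,-130,-44,0,-8,0,140,-130,-69,0,-14,0,190,-130,-94,0,-20,0,240,-130,-118,0,-26,0,280,-130,-138,0,-30,0,309,-130,-152,0,-32.3,0,309,-130,-152,0,-32.3,0,309,-130,-152,0,-32.3,0]'

```text
time_s: 5.45
position: [0.4942, 0.0237, 0.1639]
tcp_rot: [[0.877, -0.002, 0.481], [-0.481, 0.001, 0.877], [-0.003, -1.0, -0.0]]
force: [-1.0, -0.5, -4.4]
opening: 0.412
```

```bash
python3 - <<'E'
from h import *
for n in("side","top"):
    p,d=bot.capture(n); np.savez(f"{n}2.npz",p=p,d=d)
    crop(p,(215,165,325,245) if n=="side" else (270,215,370,290),7,f"pics/{n}2.png"); 
s=bot.read_state();print(s['position'],s['time_s'],s['opening'],s['force'])
E
```

```text
[0.49442655 0.02436044 0.16413995] 5.55 0.4098558493519269 [ 0.06634079 -0.12524703 -3.48487133]
```

View pics/side2.png

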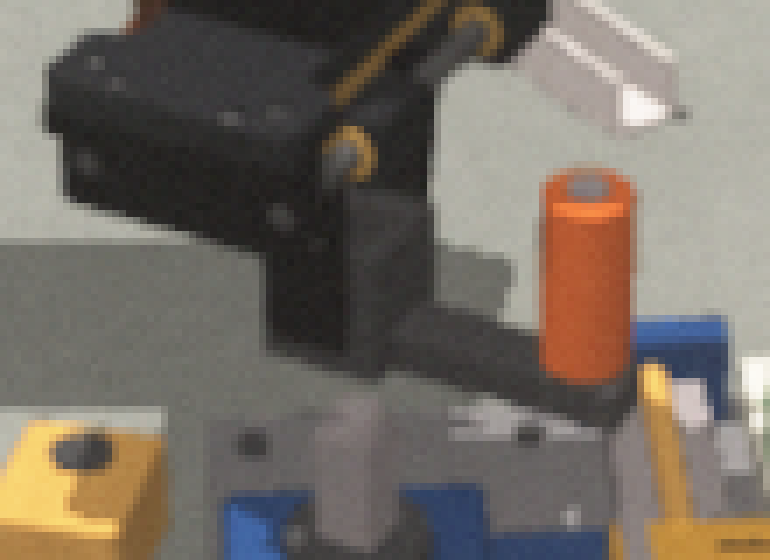

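View pics/top2.png

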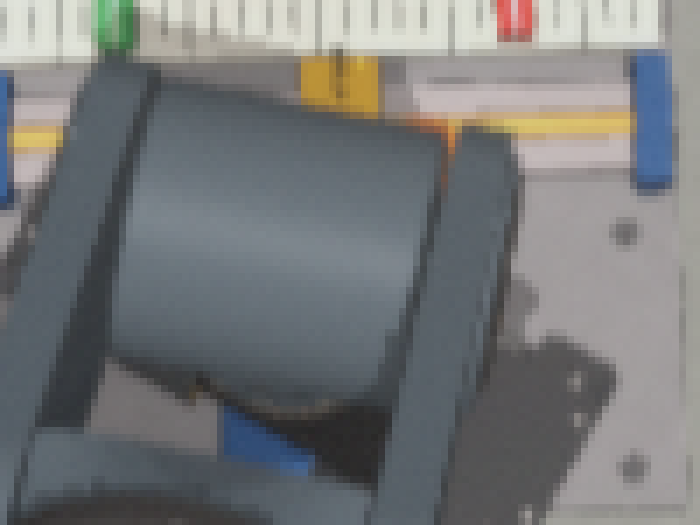

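```bash
python3 - <<'E'
from h import *
np.set_printoptions(precision=4,suppress=True)
S=np.load("side2.npz");h=cv2.cvtColor(S['p'],cv2.COLOR_RGB2HSV)
m=cv2.inRange(h,(0,140,100),(14,255,255));b=np.zeros_like(m);b[180:228,285:312]=m[180:228,285:312]
for v in range(188,222,3):
    x=np.where(b[v])[0]; print(v,x.min(),x.max(),end=' ; ')
ca=np.cos(np.radians(-28.7));sa=np.sin(np.radians(-28.7))
for off in(-.004,0,.004):
    P=np.array([.4945+(.075+off)*ca,.024+(.075+off)*sa,0]); print(off,[proj("side",P+[0,0,z]) for z in(.2,.15)])
C=cloud("side",S['d'])
b=cv2.erode(b,np.ones((3,3)));P=C[b>0];P=P[np.abs(P[:,2]-np.median(P[:,2]))<.04];print(np.median(P,0)) 
# shaft edges again
for v in range(225,236,2): print(v,S['p'][v,256:276].sum(1)//3)
E
```

```text
Traceback (most recent call last):
ValueError: zero-size array to reduction operation minimum which has no identity
```

```bash
python3 - <<'E'
from h import *
np.set_printoptions(precision=4,suppress=True)
S=np.load("side2.npz");h=cv2.cvtColor(S['p'],cv2.COLOR_RGB2HSV)
m=cv2.inRange(h,(0,140,100),(14,255,255));b=np.zeros_like(m);b[180:228,285:312]=m[180:228,285:312]
for v in range(188,222,3):
    x=np.where(b[v])[0]; print(v,x[[0,-1]] if len(x) else '-',end=' ; ')
ca=np.cos(np.radians(-28.7));sa=np.sin(np.radians(-28.7))
for off in(-.004,0,.004):
    P=np.array([.4945+(.075+off)*ca,.024+(.075+off)*sa,0]); print(off,[proj("side",P+[0,0,z]) for z in(.2,.15)])
C=cloud("side",S['d'])
b=cv2.erode(b,np.ones((3,3)));P=C[b>0];P=P[np.abs(P[:,2]-np.median(P[:,2]))<.04];print(np.median(P,0)) 
for v in range(225,236,2): print(v,S['p'][v,256:276].sum(1)//3)
E
```

```text
188 - ; 191 [293 304] ; 194 [293 304] ; 197 [293 304] ; 200 [293 304] ; 203 [293 304] ; 206 [293 304] ; 209 [293 304] ; 212 [293 304] ; 215 [292 304] ; 218 [294 302] ; 221 - ; -0.004 [array([297.129 , 190.8321]), array([296.8991, 212.8233])]
0 [array([299.0221, 191.3352]), array([298.745 , 213.3389])]
0.004 [array([300.9195, 191.8394]), array([300.5952, 213.8556])]
[ 0.5581 -0.0243  0.1762]
225 [100  99  98 100 101 110 114 115 119 122 123 116 111 102  96  99 100 101
  97  97]
227 [ 99  99  97 104 114 116 121 118 117 118 114 113 105  98  95  94  97  94
  98  97]
229 [ 98  98 100 102 107 111 108 107 107 111 110 106  97  96  96  97 101  98
  97  95]
231 [ 99 101 102 100 105 107 109 109 111 111 109 102  94  95  97  99  99  98
  97  97]
233 [ 99  98 101 101 105 109 110 107 108 110 110 106  97  96  96  98  95  97
  97  98]
235 [ 76  80  77  83 103 109 112 109 108 111 108 103  96  94  94  87  76  72
  73  72]
```

The grip's mean u is 298.5, against 299.0 predicted, so the hub sits about 1 mm short along its arm. I'll shift +1 mm along tool x and descend slowly while watching the force.

Request:
jog_arm --motion '[1,8,0,0,0,0,1,16,0,0,0,0,1,22,0,0,0,0,1,26,0,0,0,0,1,30,0,0,0,0,1,33,0,0,0,0]'

```text
time_s: 6.3
position: [0.4961, 0.0229, 0.1314]
tcp_rot: [[0.877, 0.0, 0.48], [-0.48, -0.0, 0.877], [0.0, -1.0, 0.0]]
force: [-0.2, 0.8, -4.3]
opening: 0.413
```

Request:
jog_arm --motion '[0,4,0,0,0,0,0,8,0,0,0,0,0,12,0,0,0,0,0,16,0,0,0,0]'

```text
time_s: 6.8
position: [0.4961, 0.0229, 0.1153]
tcp_rot: [[0.877, 0.0, 0.48], [-0.48, -0.0, 0.877], [0.0, -1.0, 0.0]]
force: [-0.8, -0.3, -4.5]
opening: 0.407
```

Request:
jog_arm --motion '[0,5,0,0,0,0,0,10,0,0,0,0,0,14,0,0,0,0,0,17,0,0,0,0]'

```text
time_s: 7.3
position: [0.496, 0.0229, 0.0982]
tcp_rot: [[0.877, -0.0, 0.48], [-0.48, 0.0, 0.877], [-0.0, -1.0, -0.0]]
force: [-0.5, -0.0, -4.7]
opening: 0.409
```

Request:
jog_arm --motion '[0,1,0,0,0,0,0,1,0,0,0,0]'

```text
time_s: 7.55
position: [0.496, 0.0229, 0.0975]
tcp_rot: [[0.877, -0.0, 0.48], [-0.48, 0.0, 0.877], [-0.0, -1.0, -0.0]]
force: [-0.2, -0.5, -5.4]
opening: 0.413
```

Request:
jog_arm --motion '[0,1,0,0,0,0,0,1,0,0,0,0]'

```text
time_s: 7.8
position: [0.496, 0.0229, 0.0969]
tcp_rot: [[0.877, 0.0, 0.48], [-0.48, -0.0, 0.877], [0.0, -1.0, 0.0]]
force: [-1.1, 0.2, -0.7]
opening: 0.413
```

Request:
jog_arm --motion '[0,1,0,0,0,0,0,1,0,0,0,0]'

```text
time_s: 8.05
position: [0.496, 0.023, 0.0968]
tcp_rot: [[0.877, 0.001, 0.48], [-0.48, -0.0, 0.877], [0.001, -1.0, 0.0]]
force: [-3.1, 0.5, 7.4]
opening: 0.412
```

The hub is seated. Measured TCP z is 0.0968, which puts the underside at about 0.062, and there is 7 N of upward contact force. Next: release, rise, and move over to the grip.

Request:
jog_arm --motion '[0,0,0,0,0,0,0,0,0,0,0,0,0,0,0,0,0,0,0,-8,0,0,0,0,0,-19,0,0,0,0,20,-19,0,0,0,0,45,-19,0,0,0,0,65,-19,0,0,0,0,74,-19,0,0,0,0,74,-19,0,0,0,0]' --gripper 0.75

```text
time_s: 9.3
position: [0.5611, -0.0127, 0.1149]
tcp_rot: [[0.877, 0.0, 0.48], [-0.48, 0.0, 0.877], [0.0, -1.0, 0.0]]
force: [-0.7, -0.3, -0.0]
opening: 0.748
```

```bash
python3 - <<'E'
from h import *
for n in("side","top"):
    p,d=bot.capture(n); np.savez(f"{n}3.npz",p=p,d=d)
    crop(p,(225,165,335,245) if n=="side" else (270,205,370,280),7,f"pics/{n}3.png"); 
s=bot.read_state();print(s['position'],s['time_s'],s['opening'],s['force'])
E
```

```text
[ 0.55987253 -0.01216062  0.11453259] 9.4 0.7490939271995078 [-0.16329327  0.11099362  0.22622832]
```

View pics/side3.png

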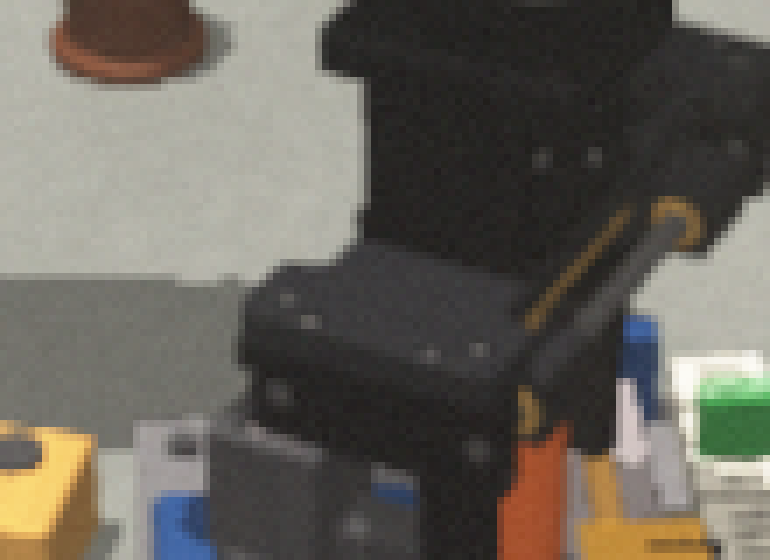

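View pics/top3.png

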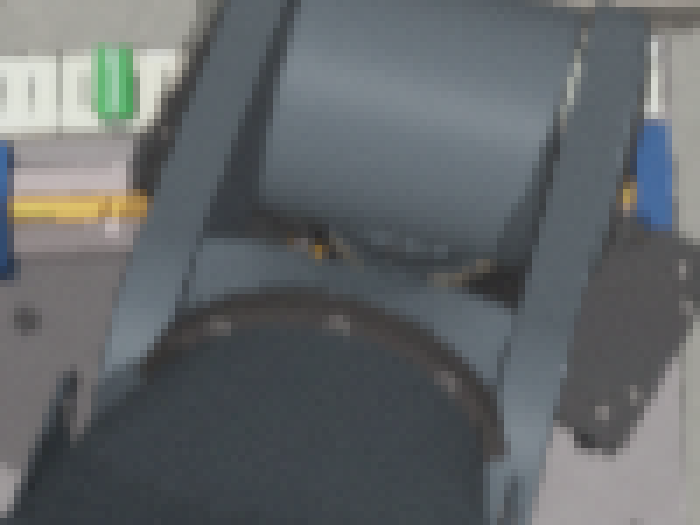

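The side view shows the hub down on the shaft at crop (265,490), with the orange grip between the open fingers at crop (530,490). Closing on the grip.

Request:
jog_arm --motion '[0,0,0,0,0,0,0,0,0,0,0,0,0,0,0,0,0,0,0,0,0,0,0,0,0,0,0,0,0,0]' --gripper 0

```text
time_s: 10.02
position: [0.5609, -0.0127, 0.1146]
tcp_rot: [[0.877, -0.0, 0.48], [-0.48, -0.0, 0.877], [-0.0, -1.0, -0.0]]
force: [-0.0, -0.5, 0.4]
opening: 0.288
```

```bash
cat > w.py <<'E'
from h import *
# circle rows relative to the commanded start pose; az 61.3; cmd angle th0 (deg) about axis
def circ(th0,dths,az=61.3,R=75.,down=0.):
    a=np.radians(az);X=np.array([np.sin(a),-np.cos(a)]);Z=np.array([np.cos(a),np.sin(a)]);o=[]
    p=lambda t:R*np.array([np.cos(np.radians(t)),np.sin(np.radians(t))])
    for t in dths:
        d=p(th0+t)-p(th0); o+= [int(round(d@X)),down,int(round(d@Z)),0,0,0]
    return o
E
python3 - <<'E'
from w import *
s=bot.read_state();print(s['position'],s['force'],s['opening']*87)
print(circ(-28.7,[8,20,32,44,56,68,80,90,90]))
E
```

```text
[ 0.56089375 -0.01266673  0.11456373] [-0.03833098 -0.47645069  0.38935435] 25.064870719607086
[-1, 0.0, 10, 0, 0, 0, -5, 0.0, 26, 0, 0, 0, -11, 0.0, 40, 0, 0, 0, -21, 0.0, 52, 0, 0, 0, -33, 0.0, 62, 0, 0, 0, -47, 0.0, 70, 0, 0, 0, -62, 0.0, 74, 0, 0, 0, -75, 0.0, 75, 0, 0, 0, -75, 0.0, 75, 0, 0, 0]
```

Request:
jog_arm --motion '[-1,1,10,0,0,0,-5,1,26,0,0,0,-11,1,40,0,0,0,-21,1,52,0,0,0,-33,1,62,0,0,0,-47,1,70,0,0,0,-62,1,74,0,0,0,-75,1,75,0,0,0,-75,1,75,0,0,0]'

```text
time_s: 11.15
position: [0.5304, 0.0893, 0.1139]
tcp_rot: [[0.878, -0.001, 0.478], [-0.478, -0.002, 0.878], [-0.0, -1.0, -0.002]]
force: [-2.4, -4.0, 4.8]
opening: 0.29
```

```bash
python3 - <<'E'
from h import *
p,d=bot.capture("side"); np.savez("side4.npz",p=p,d=d)
crop(p,(225,165,335,245),7,f"pics/side4.png"); 
s=bot.read_state();print(s['position'],s['time_s'],s['opening'],s['force'],s['moment'])
E
```

```text
[0.53050181 0.08927438 0.11387709] 11.2 0.2875957226192664 [-3.31337452 -3.29245688  5.865617  ] [-0.93028575  0.52491883  0.01295172]
```

View pics/side4.png

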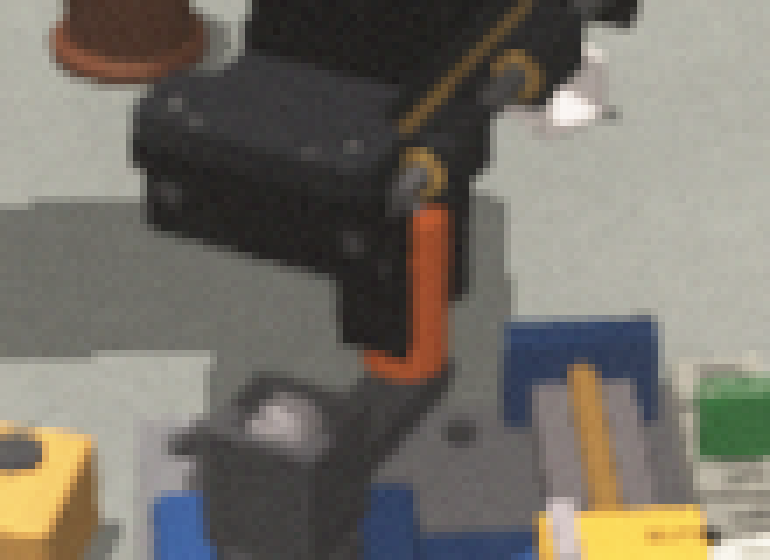

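The side view shows the crank turned with the grip at crop (430,300). The shaft top is visible in the hub hole, so it is still fully down, and forces are about 5 N. Next I'll measure the required travel from the clean first picture.

```bash
python3 - <<'E'
from h import *
np.set_printoptions(precision=4,suppress=True,linewidth=150)
T=np.load("top0.npz")['p'].astype(int)
print("green R channel"); 
for v in range(211,223): print(v,T[v,282:292,0])
print("red G")
for v in range(209,222): print(v,T[v,338:348,1])
print("pointer lum")
for v in range(219,232): print(v,T[v,312:326].sum(1)//3)
E
```

```text
green R channel
211 [165 153 136 146 149 132 135 151 154 161]
212 [182 153 109 147 149 103 109 175 185 198]
213 [205 161 107 154 155  97 102 188 210 218]
214 [214 163 104 140 155  98 100 184 217 221]
215 [202 160 100 128 153 100  87 161 216 220]
216 [190 157 102 126 154  98  79 132 215 221]
217 [188 156 102 126 154  99  77 129 214 220]
218 [188 156 101 127 155 101  79 130 215 220]
219 [190 145  99 125 154  98  78 126 214 220]
220 [206 149 100 125 143  97  78 127 214 221]
221 [217 194 117 104 121  91  95 151 216 220]
222 [217 211 164 128 133 135 157 193 215 217]
red G
209 [ 96 108 106  91  94 138 106 100 106  99]
210 [114 123 105  83  98 168 107  93 112 125]
211 [192 190 135  85 104 178 105  95 159 191]
212 [219 215 152  87 106 180 103 102 182 214]
213 [220 217 154  90 104 179 105 101 185 218]
214 [210 215 155  89 107 181 105 103 186 219]
215 [190 214 157  91 106 180 105 102 185 219]
216 [178 214 172  98 106 179 105  96 171 219]
217 [178 217 201 113  99 165 117  93 157 218]
218 [194 219 215 120  93 150 118  93 157 218]
219 [213 220 216 115  82 130  98  95 177 218]
220 [220 221 215 125
[... 189 characters left out ...]
7 217 216 217 217]
221 [212 212 208 169 206 186 175 197 212 215 215 214 214 215]
222 [188 181 176 145 172 138 109 158 178 183 182 182 179 179]
223 [143 158 156 151 152 134 111 142 154 157 156 155 134 139]
224 [120 156 160 159 158 141 125 149 158 159 159 159 138 148]
225 [121 156 159 159 160 147 130 150 159 161 161 162 142 154]
226 [122 156 160 160 158 149 140 155 161 161 160 161 143 157]
227 [126 157 160 159 158 150 141 153 160 160 160 161 148 175]
228 [163 163 158 159 158 155 140 148 158 161 160 161 149 183]
229 [182 166 160 159 160 158 150 154 159 161 162 160 147 182]
230 [184 168 160 160 160 160 159 158 160 161 161 162 152 182]
231 [169 165 160 159 160 159 160 160 160 160 162 162 147 169]
```

```bash
python3 - <<'E'
from h import *
np.set_printoptions(precision=4,suppress=True)
g=onz("top",285.63,216.3,.052);r=onz("top",343.0,214.9,.052);p=onz("top",317.86,221.8,.053)
d=g-r;print(g,r,p,"yaw",np.degrees(np.arctan2(-d[0],d[1])))
for y in(1.3,2,2.6):
    a=np.radians(y);gx=np.array([np.cos(a),np.sin(a)]);gy=np.array([-np.sin(a),np.cos(a)])
    ax=np.array([.4948,.0233])
    print(y,"gap",(g-p)[:2]@gy*1000,"ptr x,y",(p[:2]-ax)@gx,(p[:2]-ax)@gy,"flag",(g[:2]-ax)@gx)
    print("turns",(g-p)[:2]@gy*1000/22, "deg",(g-p)[:2]@gy*1000/22*360)
from w import *
print(circ(61.3,[6,20,36,54,72,90,108,126,144,162,180,198,216,234,252,270,288,306,324,342]))
E
```

```text
[0.6357 0.1069 0.052 ] [ 0.6416 -0.0441  0.052 ] [0.622  0.0217 0.053 ] yaw 2.2456934357738567
1.3 gap 84.88025423005276 ptr x,y 0.12710479516485967 -0.004469121177657937 flag 0.1427383064830342
turns 3.858193374093307 deg 1388.9496146735905
2 gap 84.68292496702666 ptr x,y 0.1270407100336781 -0.006021627034319979 flag 0.14371003675441915
turns 3.849223862137576 deg 1385.7205903695274
2.6 gap 84.50372415773768 ptr x,y 0.12697068713260923 -0.007351639754136295 flag 0.1445258811721766
turns 3.841078370806258 deg 1382.788213490253
[-8, 0.0, 0, 0, 0, 0, -26, 0.0, -5, 0, 0, 0, -44, 0.0, -14, 0, 0, 0, -61, 0.0, -31, 0, 0, 0, -71, 0.0, -52, 0, 0, 0, -75, 0.0, -75, 0, 0, 0, -71, 0.0, -98, 0, 0, 0, -61, 0.0, -119, 0, 0, 0, -44, 0.0, -136, 0, 0, 0, -23, 0.0, -146, 0, 0, 0, 0, 0.0, -150, 0, 0, 0, 23, 0.0, -146, 0, 0, 0, 44, 0.0, -136, 0, 0, 0, 61, 0.0, -119, 0, 0, 0, 71, 0.0, -98, 0, 0, 0, 75, 0.0, -75, 0, 0, 0, 71, 0.0, -52, 0, 0, 0, 61, 0.0, -31, 0, 0, 0, 44, 0.0, -14, 0, 0, 0, 23, 0.0, -4, 0, 0, 0]
```

About 84.7 mm of travel is needed, which is 3.85 turns or 1385° counterclockwise, of which 90° is done. Pointer x comes out at 127 mm against 128 given, and the flag at 144 mm against 145. Continuing in 300° calls.

```bash
python3 - <<'E'
from w import *
st=list(range(15,301,15))
for t in (61.3,1.3,-58.7,-118.7): print(t,str(circ(t,st)).replace("0.0","0"))
E
```

```text
61.3 [-19, 0, -3, 0, 0, 0, -37, 0, -10, 0, 0, 0, -53, 0, -22, 0, 0, 0, -65, 0, -38, 0, 0, 0, -72, 0, -56, 0, 0, 0, -75, 0, -75, 0, 0, 0, -72, 0, -94, 0, 0, 0, -65, 0, -113, 0, 0, 0, -53, 0, -128, 0, 0, 0, -37, 0, -140, 0, 0, 0, -19, 0, -147, 0, 0, 0, 0, 0, -150, 0, 0, 0, 19, 0, -147, 0, 0, 0, 38, 0, -140, 0, 0, 0, 53, 0, -128, 0, 0, 0, 65, 0, -112, 0, 0, 0, 72, 0, -94, 0, 0, 0, 75, 0, -75, 0, 0, 0, 72, 0, -56, 0, 0, 0, 65, 0, -37, 0, 0, 0]
1.3 [-12, 0, 16, 0, 0, 0, -27, 0, 27, 0, 0, 0, -46, 0, 35, 0, 0, 0, -65, 0, 38, 0, 0, 0, -84, 0, 35, 0, 0, 0, -102, 0, 27, 0, 0, 0, -118, 0, 16, 0, 0, 0, -130, 0, 0, 0, 0, 0, -137, 0, -18, 0, 0, 0, -140, 0, -37, 0, 0, 0, -137, 0, -57, 0, 0, 0, -130, 0, -75, 0, 0, 0, -118, 0, -91, 0, 0, 0, -102, 0, -102, 0, 0, 0, -84, 0, -110, 0, 0, 0, -65, 0, -112, 0, 0, 0, -46, 0, -110, 0, 0, 0, -27, 0, -102, 0, 0, 0, -12, 0, -91, 0, 0, 0, 0, 0, -75, 0, 0, 0]
-58.7 [7, 0, 18, 0, 0, 0, 10, 0, 37, 0, 0, 0, 7, 0, 57, 0, 0, 0, 0, 0, 75, 0, 0, 0, -12, 0, 91, 0, 0, 0, -27, 0, 102, 0, 0, 0, -46, 0, 110, 0, 0, 0, -65, 0, 112, 0, 0, 0, -84, 0, 110, 0, 0, 0, -102, 0, 102, 0, 0, 0, -118, 0, 91, 0, 0, 0, -130, 0, 75, 0, 0, 0, -137, 0, 57, 0, 0, 0, -140, 0, 38, 0, 0, 0, -137, 0, 18, 0, 0, 0, -130, 0, 0, 0, 0, 0, -118, 0, -16, 0, 0, 0, -102, 0, -27, 0, 0, 0, -84, 0, -35, 0, 0, 0, -65, 0, -38, 0, 0, 0]
-118.7 [19, 0, 3, 0, 0, 0, 37, 0, 10, 0, 0, 0, 53, 0, 22, 0, 0, 0, 65, 0, 37, 0, 0, 0, 72, 0, 56, 0, 0, 0, 75, 0, 75, 0, 0, 0, 72, 0, 94, 0, 0, 0, 65, 0, 112, 0, 0, 0, 53, 0, 128, 0, 0, 0, 38, 0, 140, 0, 0, 0, 19, 0, 147, 0, 0, 0, 0, 0, 150, 0, 0, 0, -19, 0, 147, 0, 0, 0, -38, 0, 140, 0, 0, 0, -53, 0, 128, 0, 0, 0, -65, 0, 112, 0, 0, 0, -72, 0, 94, 0, 0, 0, -75, 0, 75, 0, 0, 0, -72, 0, 56, 0, 0, 0, -65, 0, 37, 0, 0, 0]
```

Request:
jog_arm --motion '[-19,0,-3,0,0,0,-37,0,-10,0,0,0,-53,0,-22,0,0,0,-65,0,-38,0,0,0,-72,0,-56,0,0,0,-75,0,-75,0,0,0,-72,0,-94,0,0,0,-65,0,-113,0,0,0,-53,0,-128,0,0,0,-37,0,-140,0,0,0,-19,0,-147,0,0,0,0,0,-150,0,0,0,19,0,-147,0,0,0,38,0,-140,0,0,0,53,0,-128,0,0,0,65,0,-112,0,0,0,72,0,-94,0,0,0,75,0,-75,0,0,0,72,0,-56,0,0,0,65,0,-37,0,0,0]'

```text
time_s: 13.7
position: [0.5695, 0.0258, 0.1137]
tcp_rot: [[0.878, -0.004, 0.479], [-0.479, -0.001, 0.878], [-0.003, -1.0, -0.003]]
force: [-6.0, -5.0, 7.5]
opening: 0.291
```

```bash
python3 - <<'E'
from h import *
p,d=bot.capture("side"); np.savez("side5.npz",p=p,d=d)
crop(p,(225,165,345,255),6,f"pics/side5.png"); 
s=bot.read_state();print(s['position'],s['time_s'],s['opening'],s['force'],s['moment'],s['joint_positions'])
q=s['position'][:2]-[.4948,.0233];print(np.hypot(*q),np.degrees(np.arctan2(q[1],q[0])))
E
```

```text
[0.56926362 0.02829583 0.11373996] 13.75 0.2887100081229232 [-4.01924072 -1.93248517  7.10237211] [-0.49989998  0.75299222 -0.02866775] [-8.39222569e+00  3.65074306e+01  9.62289407e+01  2.08951419e-02
  4.74748437e+01 -6.98170925e+01]
0.07463101833463984 3.838275398827478
```

View pics/side5.png

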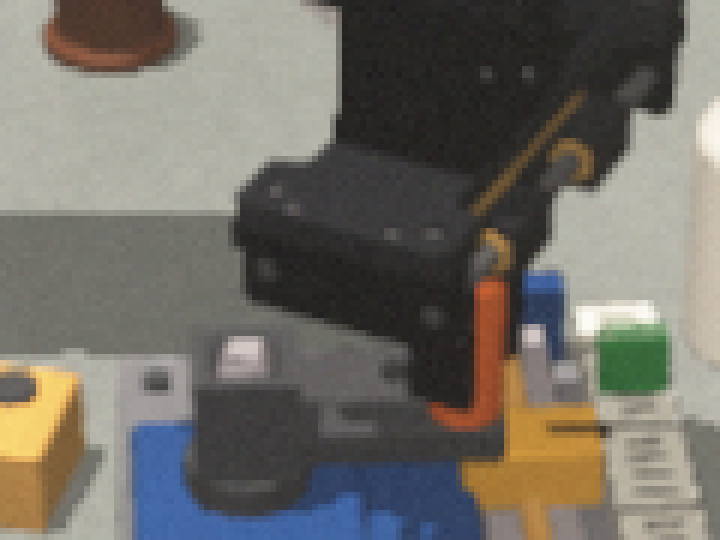

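The side view shows the crank fully down with the shaft end proud at crop (243,357), and the stop moving towards green. Forces are under 8 N. Continuing.

Request:
jog_arm --motion '[-12,0,16,0,0,0,-27,0,27,0,0,0,-46,0,35,0,0,0,-65,0,38,0,0,0,-84,0,35,0,0,0,-102,0,27,0,0,0,-118,0,16,0,0,0,-130,0,0,0,0,0,-137,0,-18,0,0,0,-140,0,-37,0,0,0,-137,0,-57,0,0,0,-130,0,-75,0,0,0,-118,0,-91,0,0,0,-102,0,-102,0,0,0,-84,0,-110,0,0,0,-65,0,-112,0,0,0,-46,0,-110,0,0,0,-27,0,-102,0,0,0,-12,0,-91,0,0,0,0,0,-75,0,0,0]'

```text
time_s: 16.25
position: [0.5347, -0.0401, 0.1139]
tcp_rot: [[0.877, -0.001, 0.481], [-0.481, 0.001, 0.877], [-0.001, -1.0, -0.0]]
force: [-5.0, 0.4, 6.3]
opening: 0.29
```

Request:
jog_arm --motion '[7,0,18,0,0,0,10,0,37,0,0,0,7,0,57,0,0,0,0,0,75,0,0,0,-12,0,91,0,0,0,-27,0,102,0,0,0,-46,0,110,0,0,0,-65,0,112,0,0,0,-84,0,110,0,0,0,-102,0,102,0,0,0,-118,0,91,0,0,0,-130,0,75,0,0,0,-137,0,57,0,0,0,-140,0,38,0,0,0,-137,0,18,0,0,0,-130,0,0,0,0,0,-118,0,-16,0,0,0,-102,0,-27,0,0,0,-84,0,-35,0,0,0,-65,0,-38,0,0,0]'

```text
time_s: 18.75
position: [0.4564, -0.0418, 0.1139]
tcp_rot: [[0.877, -0.006, 0.48], [-0.48, 0.002, 0.877], [-0.007, -1.0, -0.001]]
force: [-5.8, 0.7, 10.8]
opening: 0.287
```

```bash
python3 - <<'E'
from h import *
for n in("side","top"):
    p,d=bot.capture(n); np.savez(f"{n}6.npz",p=p,d=d)
    crop(p,(225,165,345,255) if n=="side" else (260,200,380,290),6,f"pics/{n}6.png"); 
s=bot.read_state();print(s['position'],s['time_s'],s['opening'],s['force'],s['moment'])
q=s['position'][:2]-[.4948,.0233];print(np.hypot(*q),np.degrees(np.arctan2(q[1],q[0])))
E
```

```text
[ 0.46078734 -0.0438255   0.11413613] 18.85 0.29015248235794566 [-3.51352969 -6.41076131  8.4177414 ] [-0.84475866  0.3263394   0.00086764]
0.075250874861118 -116.8714436539202
```

View pics/side6.png

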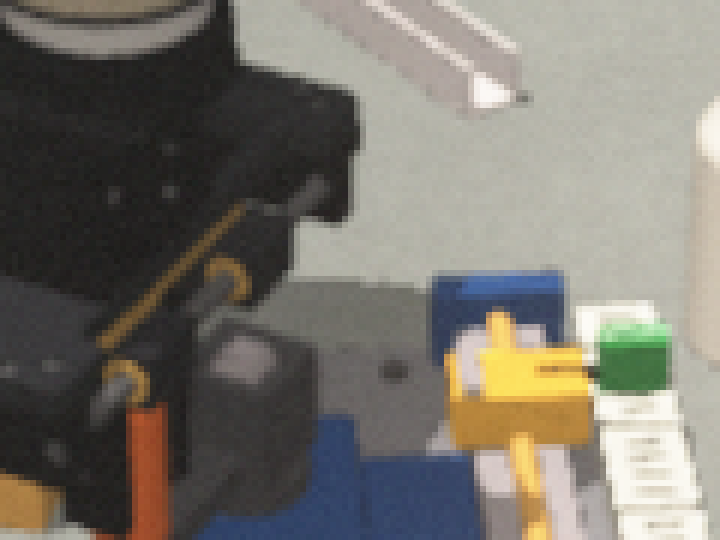

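View pics/top6.png

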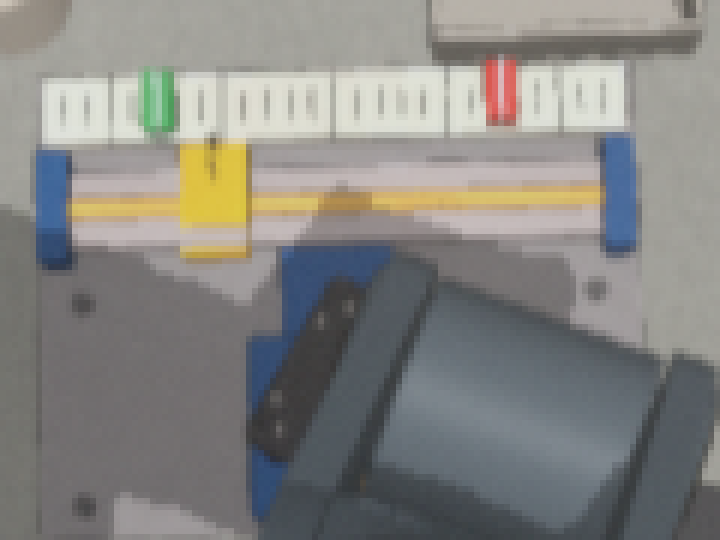

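The top view is clear here: the pointer tip is at crop (212,135) and the green line at (158,100). I'll measure the gap.

```bash
cat > gap.py <<'E'
from h import *
import sys
def gap(T,uc,v0=222,n=7):
    """sub-pixel: green line (R bump) and pointer (dark) columns; gap along gauge y, mm"""
    T=T.astype(float);g=[];h=[]
    for v in range(214,220):
        R=T[v,:,0];b=min(R[283:286].min(),R[287:289].min());w=np.clip(R[284:288]-99,0,None);w[0]=0 if w[1]>0 else w[0];w[3]=0;g.append((w*np.arange(284,288)).sum()/w.sum())
    for v in range(v0,v0+4):
        L=T[v].mean(1);i=int(round(uc));s=slice(i-3,i+4);b=np.median(L[i-4:i+5]);w=np.clip(b-8-L[s],0,None);h.append((w*np.arange(i-3,i+4)).sum()/w.sum())
    return np.array(g),np.array(h)
E
python3 - <<'E'
from gap import *
np.set_printoptions(precision=3,suppress=True,linewidth=150)
for f,uc in(("top0.npz",318),("top6.npz",295)):
    T=np.load(f)['p'];g,h=gap(T,uc);print(f,g,h)
    G=onz("top",g.mean(),216.5,.052);P=onz("top",h.mean(),223.5,.053)
    for y in(2.0,2.4):
        a=np.radians(y);print(y,(G-P)[:2]@[-np.sin(a),np.cos(a)]*1000)
T=np.load("top6.npz")['p'].astype(int)
for v in range(219,228): print(v,T[v,289:301].mean(1).astype(int))
for v in range(212,221): print(v,T[v,282:292,0])
E
```

```text
top0.npz [285.577 285.651 285.671 285.671 285.667 285.679] [317.269 317.81  317.798 317.899]
2.0 84.1180776904365
2.4 83.97177479121515
top6.npz [285.569 285.648 285.663 285.659 285.667 285.636] [295.417 295.075 294.989 294.743]
2.0 24.697626963007448
2.4 24.561268678137534
219 [130 213 220 215 172 215 216 192 194 217 214 177]
220 [132 214 220 219 202 219 216 194 194 217 217 203]
221 [155 215 221 221 219 216 203 190 195 217 219 217]
222 [195 216 219 220 217 191 158 174 192 216 218 217]
223 [175 184 191 192 191 150 105 149 178 199 201 199]
224 [133 155 161 163 162 142 113 142 160 170 170 167]
225 [136 159 161 161 160 145 138 151 161 161 161 157]
226 [140 161 160 161 159 144 140 155 160 161 161 158]
227 [155 162 161 161 159 142 128 158 162 161 162 158]
212 [185 156 112 149 151 104 109 177 188 201]
213 [209 164 110 157 158  99 104 192 213 221]
214 [217 166 106 143 157  99 101 188 220 223]
215 [205 163 103 130 156 100  88 163 220 224]
216 [192 159 103 128 156 101  79 133 218 223]
217 [191 160 103 129 157 101  79 132 218 223]
218 [191 158 103 128 157 101  80 133 217 224]
219 [192 148 100 131 155 102  80 127 217 224]
220 [208 152 102 129 145  96  79 130 218 223]
```

The gap is about 24.4 mm, or roughly 398°. I'll wind another 300° and then 90° with holds, and measure again.

Request:
jog_arm --motion '[19,0,3,0,0,0,37,0,10,0,0,0,53,0,22,0,0,0,65,0,37,0,0,0,72,0,56,0,0,0,75,0,75,0,0,0,72,0,94,0,0,0,65,0,112,0,0,0,53,0,128,0,0,0,38,0,140,0,0,0,19,0,147,0,0,0,0,0,150,0,0,0,-19,0,147,0,0,0,-38,0,140,0,0,0,-53,0,128,0,0,0,-65,0,112,0,0,0,-72,0,94,0,0,0,-75,0,75,0,0,0,-72,0,56,0,0,0,-65,0,37,0,0,0]'

```text
time_s: 21.35
position: [0.4188, 0.0228, 0.114]
tcp_rot: [[0.877, -0.001, 0.481], [-0.481, 0.003, 0.877], [-0.002, -1.0, 0.002]]
force: [-1.0, 4.0, 9.3]
opening: 0.29
```

```bash
python3 - <<'E'
from w import *
print(str(circ(-178.7,[15,30,45,60,72,82,90,90])).replace("0.0","0"))
E
```

```text
[12, 0, -16, 0, 0, 0, 27, 0, -27, 0, 0, 0, 46, 0, -35, 0, 0, 0, 65, 0, -38, 0, 0, 0, 81, 0, -36, 0, 0, 0, 93, 0, -32, 0, 0, 0, 102, 0, -27, 0, 0, 0, 102, 0, -27, 0, 0, 0]
```

Request:
jog_arm --motion '[12,0,-16,0,0,0,27,0,-27,0,0,0,46,0,-35,0,0,0,65,0,-38,0,0,0,81,0,-36,0,0,0,93,0,-32,0,0,0,102,0,-27,0,0,0,102,0,-27,0,0,0,102,0,-27,0,0,0,102,0,-27,0,0,0]'

```text
time_s: 22.6
position: [0.4984, -0.0516, 0.1142]
tcp_rot: [[0.877, 0.004, 0.48], [-0.48, -0.001, 0.877], [0.004, -1.0, 0.001]]
force: [-0.7, -2.0, 4.8]
opening: 0.291
```

```bash
python3 - <<'E'
from h import *
for n in("side","top"):
    p,d=bot.capture(n); np.savez(f"{n}7.npz",p=p,d=d)
    crop(p,(225,165,345,255) if n=="side" else (265,205,325,250),6 if n=="side" else 13,f"pics/{n}7.png"); 
s=bot.read_state();print(s['position'],s['time_s'],s['opening'],s['force'],s['moment'])
q=s['position'][:2]-[.4948,.0233];print(np.hypot(*q),np.degrees(np.arctan2(q[1],q[0])))
T=p.astype(int)
for v in range(219,231): print(v,T[v,279:293].mean(1).astype(int))
for v in range(212,221): print(v,T[v,282:292,0])
E
```

```text
[ 0.49838345 -0.05163227  0.11416963] 22.7 0.2887591110321933 [-0.72618955 -2.23514947  6.12420667] [-0.20255837 -0.03817781  0.02192789]
0.07501790328941851 -87.26205959164722
219 [218 220 198 190 158 134 157 176 134 110 131 215 220 216]
220 [219 221 213 207 161 134 155 164 131 111 134 214 220 219]
221 [219 222 221 219 198 135 128 133 114 116 157 215 221 222]
222 [217 219 219 219 213 167 111  97 131 164 196 216 219 220]
223 [186 187 187 187 183 162 115  82 130 159 181 188 193 187]
224 [147 141 159 160 157 155 130  87 129 151 157 159 161 133]
225 [150 138 162 161 161 158 140  93 139 158 160 161 156 115]
226 [154 140 162 161 160 160 141  94 140 159 162 162 157 115]
227 [152 140 162 161 159 159 139  95 141 159 162 162 158 116]
228 [150 138 160 160 162 160 140  95 141 160 163 163 158 125]
229 [167 151 162 161 161 160 145 104 142 161 163 162 159 129]
230 [180 159 163 161 161 161 153 133 152 161 162 162 159 131]
212 [185 157 115 150 153 105 110 179 188 202]
213 [208 164 108 157 160 100 104 191 214 221]
214 [217 166 106 143 158  99 102 188 220 224]
215 [205 163 102 131 157 100  90 163 220 224]
216 [193 161 103 129 157 101  79 135 219 224]
217 [191 160 104 129 157 100  78 133 218 223]
218 [192 159 105 131 158 102  80 132 218 224]
219 [192 147 103 131 157 102  80 130 218 224]
220 [209 153 102 127 146  97  80 131 218 224]
```

View pics/side7.png

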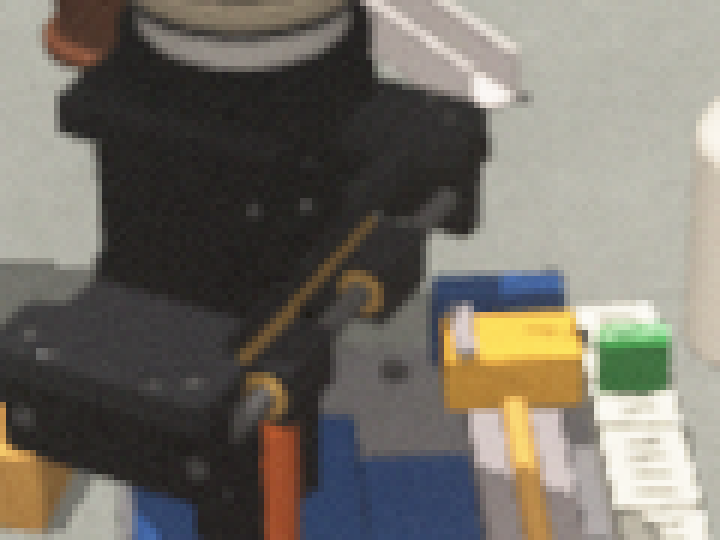

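View pics/top7.png

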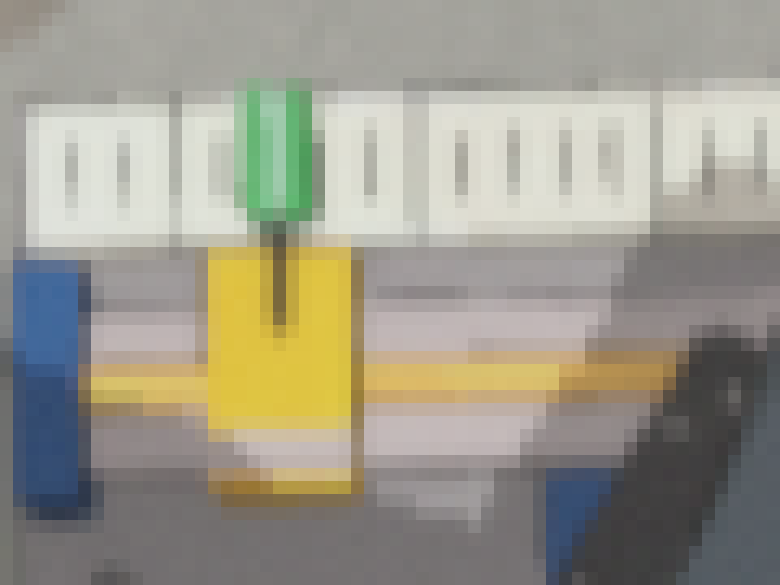

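```bash
python3 - <<'E'
from h import *
G=onz("top",285.66,216.8,.052)
for yaw in(1.5,2.2,2.8):
    a=np.radians(yaw);d=np.array([-.017*np.cos(a),-.017*np.sin(a),.001]);print(yaw,proj("top",G+d),proj("top",G+d*1.6)-[0,0])
print(proj("top",G+[0,.0022,0])-proj("top",G))
E
```

```text
1.5 [285.61412217 223.07623614] [285.58648044 226.85771502]
2.2 [285.69314561 223.07484727] [285.7131161  226.85549272]
2.8 [285.76087266 223.07290108] [285.82164927 226.85237545]
[-0.83454623 -0.01175791]
```

The pointer's dark line is centred at u=286.0 (v 225–228), and it should be about 285.71. That leaves 0.75 mm, roughly +12°.

```bash
python3 - <<'E'
from w import *
print(circ(-88.7,[6,12]))
E
```

```text
[7, 0.0, 4, 0, 0, 0, 13, 0.0, 9, 0, 0, 0]
```

Request:
jog_arm --motion '[7,0,4,0,0,0,13,0,9,0,0,0,13,0,9,0,0,0,13,0,9,0,0,0,13,0,9,0,0,0]'

```text
time_s: 23.32
position: [0.5132, -0.0494, 0.1141]
tcp_rot: [[0.877, 0.002, 0.481], [-0.481, 0.0, 0.877], [0.002, -1.0, 0.001]]
force: [-1.9, -1.6, 6.3]
opening: 0.291
```

```bash
python3 - <<'E'
from h import *
a=[]
for i in range(4):
    p,d=bot.capture("top"); a.append(p.astype(float))
T=np.mean(a,0); np.savez("top8.npz",p=T)
s=bot.read_state();print(s['position'],s['time_s'],s['force'])
q=s['position'][:2]-[.4948,.0233];print(np.hypot(*q),np.degrees(np.arctan2(q[1],q[0])))
for v in range(219,231): print(v,T[v,279:293].mean(1).astype(int))
for v in range(212,221): print(v,T[v,282:292,0].astype(int))
E
```

```text
[ 0.51322976 -0.04936349  0.11406883] 23.525 [-2.45666946 -1.30226173  5.98447483]
0.07496425474131127 -75.76808423533913
219 [218 220 198 191 159 132 156 175 133 109 131 214 220 216]
220 [219 221 213 206 160 135 155 165 131 111 132 214 221 219]
221 [220 222 221 219 198 136 125 133 115 114 156 216 221 222]
222 [217 219 219 219 214 166  95  96 140 164 196 216 219 219]
223 [186 187 186 186 183 160  95  81 140 160 181 187 188 187]
224 [148 146 159 159 159 153 111  89 146 152 156 158 157 148]
225 [151 141 161 161 161 157 120  98 156 160 160 160 155 134]
226 [155 141 161 161 161 158 122 101 157 162 162 162 155 122]
227 [154 141 161 161 161 158 127 100 157 161 162 162 156 124]
228 [150 142 161 161 161 158 130 105 157 162 162 162 159 138]
229 [167 149 162 160 160 159 132 109 157 162 162 162 160 148]
230 [179 154 162 161 160 159 144 134 159 161 162 162 161 150]
212 [185 155 112 149 151 104 109 178 188 202]
213 [209 164 109 156 158  99 103 191 214 221]
214 [217 165 105 144 158  99 101 187 220 224]
215 [205 162 103 130 157 100  88 163 219 224]
216 [192 160 103 128 157 100  77 133 218 224]
217 [191 159 102 129 157 100  78 131 218 224]
218 [191 158 103 129 157 100  80 133 218 224]
219 [193 148 100 129 156 101  79 129 218 224]
220 [208 152 102 128 146  97  79 129 218 224]
```

The pointer line is now at u≈285.63 and should be about 285.70, a difference of around 0.2 mm. Release, rise and move clear.

Request:
jog_arm --motion '[0,0,0,0,0,0,0,0,0,0,0,0,0,0,0,0,0,0,0,0,0,0,0,0,0,-10,0,0,0,0,0,-30,0,0,0,0,0,-60,0,0,0,0,0,-100,0,0,0,0,0,-140,0,0,0,0]' --gripper 0.55

```text
time_s: 24.65
position: [0.5119, -0.0497, 0.2553]
tcp_rot: [[0.877, 0.0, 0.48], [-0.48, -0.0, 0.877], [0.0, -1.0, 0.0]]
force: [-0.3, -1.0, -0.2]
opening: 0.553
```

```bash
python3 - <<'E'
from h import *
s=bot.read_state();print(s['position'],s['time_s'],s['force'],s['opening'])
p0=np.array([.5128,-.0497,.114]);print(rows(s['position'],61.3,[(.40,-.36,.254,61.3)]))
E
```

```text
[ 0.5119108  -0.04967567  0.25533293] 24.65 [-0.29144773 -0.95644069 -0.15161392] 0.5526364802894921
[[51, 1, -326, 0, -0.0, 0]]
```

Request:
jog_arm --motion '[7,0,-40,0,0,0,15,0,-90,0,0,0,23,0,-145,0,0,0,31,0,-200,0,0,0,39,0,-255,0,0,0,46,0,-300,0,0,0,51,0,-326,0,0,0,51,0,-326,0,0,0,51,0,-326,0,0,0]'

```text
time_s: 25.78
position: [0.4003, -0.3592, 0.2537]
tcp_rot: [[0.877, -0.0, 0.48], [-0.48, 0.001, 0.877], [-0.001, -1.0, 0.001]]
force: [0.1, 0.2, -0.6]
opening: 0.549
```

```bash
python3 - <<'E'
from h import *
np.set_printoptions(precision=4,suppress=True)
a=[]
for i in range(3):
    p,d=bot.capture("top"); a.append(p.astype(float))
T=np.mean(a,0); crop(p,(255,200,375,290),6,"pics/top9.png"); crop(p,(140,215,240,290),6,"pics/top9b.png")
C=cloud("top",d)
p,d=bot.capture("side"); crop(p,(205,145,365,265),5,"pics/side9.png"); np.savez("side9.npz",p=p,d=d); np.savez("top9.npz",p=T)
print(bot.read_state()['time_s'])
for v in range(219,231): print(v,T[v,279:293].mean(1).astype(int))
for v in range(214,221): print(v,T[v,282:292,0].astype(int))
for v,u in((269,311),(262,318),(276,314)): print(C[v,u])
E
```

```text
25.975
219 [222 223 201 195 163 136 160 179 137 113 135 218 224 220]
220 [223 225 216 211 164 138 159 168 136 115 136 218 225 223]
221 [224 226 225 223 202 139 129 136 119 118 160 220 225 226]
222 [220 223 223 223 217 170  98 100 144 168 200 221 223 223]
223 [190 192 190 190 188 165 100  86 144 164 186 191 192 191]
224 [152 150 163 164 163 157 116  96 149 157 162 162 161 152]
225 [155 145 164 165 166 161 125 101 160 164 165 164 159 138]
226 [159 145 165 165 165 162 126 105 161 166 166 166 160 127]
227 [158 146 165 165 165 163 131 107 162 166 166 165 161 128]
228 [155 145 165 165 164 163 134 107 161 166 166 166 163 142]
229 [172 153 165 165 164 162 136 110 161 166 166 166 164 152]
230 [183 158 166 165 165 163 149 137 163 165 166 166 165 155]
214 [221 170 110 148 161 103 105 191 224 228]
215 [209 167 106 135 160 103  93 167 223 227]
216 [196 164 107 132 162 104  84 138 222 228]
217 [195 163 106 134 161 104  82 135 222 228]
218 [194 162 107 134 161 104  84 138 222 228]
219 [196 151 104 134 160 105  84 133 222 228]
220 [213 155 105 132 150 102  84 133 222 228]
[0.4923 0.0351 0.1044]
[0.5098 0.0178 0.107 ]
[0.4759 0.0276 0.0928]
```

View pics/side9.png

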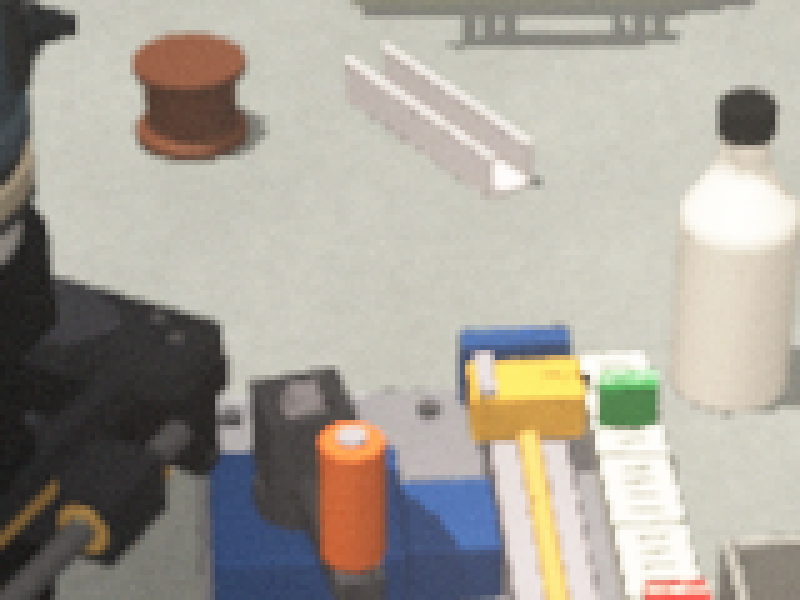

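View pics/top9.png

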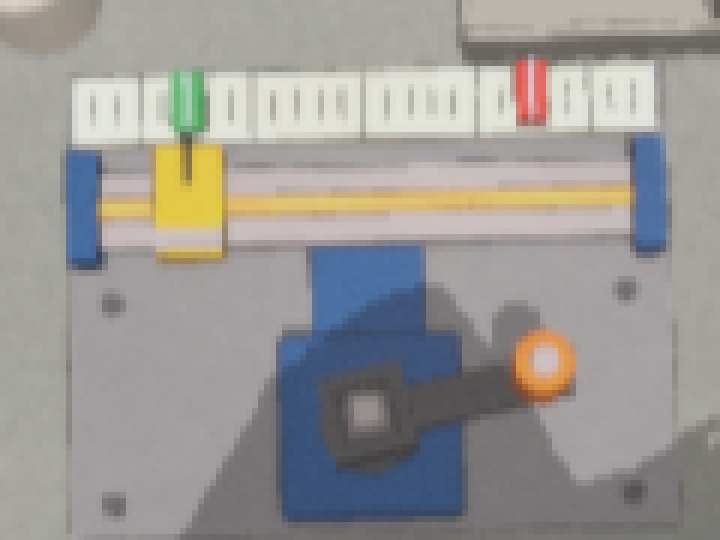

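Both views show the pointer meeting the green flag's line (top crop u≈188), the crank on the shaft with the shaft end showing through the hub, and the roller, channel and bottle unmoved. One last height check before handing in.

```bash
python3 - <<'E'
from h import *
np.set_printoptions(precision=4,suppress=True)
z=[]
for i in range(3):
    p,d=bot.capture("top"); z.append(cloud("top",d)[...,2])
z=np.mean(z,0)
# hub-top ring pixels: crop (320..400,370..455)/6
hub=np.r_[z[263:265,311:319].ravel(),z[272:274,312:319].ravel(),z[265:272,310:312].ravel()]
print("hub top",np.median(hub),hub.min(),hub.max(),"grip top",np.median(z[259:262,344:348]),"gearbox",np.median(z[280:284,305:325]))
o,_=tri(273.7-.2+0,(435/5-.5+145),(544/6-.5+255),(360/6-.5+200)) if 0 else tri(351/5-.5+205,435/5-.5+145,544/6-.5+255,360/6-.5+200)
print("grip tri",o,_)
T=np.load("top9.npz")['p']
L=T[225:229].mean(2).mean(0);w=np.clip(164.5-L[283:289],0,None);print("ptr u",(w*np.arange(283,289)).sum()/w.sum())
s=bot.read_state();print(s['time_s'],s['force'])
E
```

```text
hub top 0.10161492741771483 0.08126327701478853 0.10637837656826606 grip top 0.13556296228161202 gearbox 0.051074280649645185
grip tri [ 0.5134 -0.0492  0.1341] 0.0010075767745310064
ptr u 285.64241573033706
26.125 [-0.454  -0.5757  0.1072]
```

```bash
python3 - <<'E'
from rig import bot
print(bot.hand_in())
E
```

```text
the job is handed in; nothing more can be done
None
```

The crank is fully down on the shaft, and the yellow stop's pointer lines up with the white line of the green flag to within about 0.2 mm. I handed the job in after about 26 s of robot time, with the gripper clear of everything.

I seated the crank by its hub, then held the orange grip and wound about 1390° counterclockwise.

**Last checks**
- **Alignment:** the pointer line is at u = 285.64 in the top picture. It should be about 285.70, which is the source of the 0.2 mm. The camera only resolves a few tenths of a millimetre here.
- **Crank seating:** the hub top measures 101.6 mm high against 102 expected, and the shaft end shows through the hub. The grip top measured 134–136 mm against 133, which is within the depth noise of about 2 mm.
- **Forces:** the largest component I read while winding was about 11 N. I read it between moves, so short peaks within a move would not show. The grip force was fixed at 30 N.
- **Surroundings:** the roller by the crank, the channel and the bottle look unmoved. In the last side picture the arm hid the brass block and the dark roller. I did not check those two, the grey bin or the green box at the end, but the arm never worked close to any of them.

The only small disagreement was in the required travel. Estimates from the first picture ran from 84.0 to 84.9 mm, so I set the final position from the live picture instead.

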